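Jack up the test cabinet front and hold it

TASK

Set the red lever jack on the table with its saddle centred under the yellow-marked lift point of the white and blue test cabinet, and let go of it. Then pump the handle: press it fully down once so that the cabinet front rises, let it come all the way back up, then press it fully down again and finish like that, still holding the handle down with the cabinet front raised on the jack alone. Leave the other things on the bench where they are.

Things in the scene. Friction and masses are not known exactly. Their poses are not given: they have to be found in the camera images.
- jack: red lever jack, about 0.83 kg, loose. Base plate 80 mm wide, 12 thick, from x = -145 to +105 mm. Origin on its underside below the upright red carrying post; x points from the post to the saddle, z up. Post 34 mm long (x), 30 wide (y), top 115 mm above the underside: grip it across y. Saddle at x = +75 mm on a red column 52 mm in diameter, 54 tall; pump handle reaches back over the plate's other end
- saddle (a point): centre of the top face of the jack's round steel saddle, 48 mm in diameter, 66 mm above the underside of the jack with the handle up; it rises 80 mm per rad of handle, 40 mm in all, and sinks again as the handle comes up (nothing latches)
- lift_point (a point): centre of the underside of the yellow lift pad (24 mm diameter, 5 thick) under the steel bracket on the cabinet front; 78 mm above the table while the cabinet is down. A yellow disc on the bracket's top, 18.5 mm higher, marks the same spot. Bracket 34 mm wide; it ends 20 mm past this point, which is 55 mm out from the cabinet front
- cabinet_feet: fixed feet of the white and blue test cabinet (about 3.4 kg). Origin on the table below the middle of the cabinet's front face; x points into the cabinet: the lift point is at x = -55 mm, y = 0. Cabinet 290 mm deep, 300 wide, front part 130 tall, rear part 290; its underside is 30 mm above the table. It tips up about its rear feet
- cabinet_tilt (a joint): how far the cabinet front is raised, rad: 0 = standing on all its feet; the lift point rises 345 mm per rad, about 28 mm (0.08 rad) with the jack handle fully down. Takes about 10 to 17 N at the lift point
- pump_handle (a joint): pump handle of the jack, rad: 0 = up (rising at 0.45 rad away from the post), 0.5 = fully down at its stop, nearly level. Sprung: returns up by itself when let go. Pivot at jack x = -20 mm, 50 mm above its underside. Press on its pad: about 2 to 5 N unloaded, up to about 17 N when lifting the cabinet
- handle_pad (a point): centre of the top face of the black pad at the end of the pump handle, 115 mm from the pivot along the handle and 8 mm above the handle's line through the pivot; pad 45 mm along the handle, 60 wide. 107 mm above the table with the handle up, 52 mm when fully down
- reagent_bottle: amber reagent bottle, 60 mm diameter, 130 mm tall, loose bystander; origin at the centre of its underside
- sample_jar: clear plastic jar with white lid, 60 mm diameter, 75 mm tall, loose bystander; origin at the centre of its underside
- beaker: open glass beaker, 68 mm diameter, 90 mm tall, loose bystander; origin at the centre of its underside
- wrench: steel wrench 160 mm long lying flat, loose bystander; it lies along its x axis
- screwdriver: screwdriver 170 mm long lying flat, loose bystander; it lies along its x axis
- flange: aluminium flange with stub, 64 mm diameter, 40 mm tall, loose bystander; origin at the centre of its underside

How it is judged:
By the outcome, as a careful person would: the job done as asked, in the order asked, and still so for the second after the job is handed in, while the arm keeps its last pose, push and grip.
It also fails if it takes over 64 s, if anything falls off the work surface, if the arm or the gripper's body presses on something with over 40 N, if the wrist force passes 120 N, or if a joint passes its speed limit or range.

ROBOT

A 6-joint arm with a two-finger parallel gripper is mounted at the origin on the work surface. World frame = base frame: x ahead of the robot, y to its left, z up, the work surface at z = 0. Lengths are in mm, angles in degrees, forces in N, time in s.
With the tool pointing down it reaches from about 300 to 775 mm from the base axis. Payload 14.6 kg.
Tool frame: the origin (TCP) lies between the finger pads; the fingertips stand 22 mm ahead of it and the grasp point (between the pads) lies 3 mm ahead of it (arm.tip_extent is the distance from the TCP to the fingertips, in mm); z points along the fingers, y is the line along which they close (so a half turn about z gives the same grasp; the last joint's range is limited). The gripper opens to 85 mm and grips with 20 to 120 N. Pads are 22 mm wide; open, the fingers measure 114 mm over their backs; the gripper's body (76 mm by 85 mm) begins 54 mm behind the grasp point. The pads swing forward as they close: fully open they stand 13 mm farther back than shut.
Start: joints at [-73.316, 17.183, 87.147, -0, 75.671, -3.816], TCP at [192.611, -515.161, 253.281] pointing down, gripper open.
Joint ranges: [-173.82, 173.82], [-45.26, 126.66], [13.44, 144.39], [-59.66, 239.66], [0, 175.72], [-146.38, 146.38]. Speed limits (degrees/s): [127.2, 127.2, 147.25, 180, 180, 180].

INTERFACE

Orientations are given as a 3x3 rotation matrix whose columns are the frame's x, y, z axes.
In Python, from workcell import arm, imaging, ticket gives the robot as it stands.
- The arm moves only by the shell command python3 -m creep 'ROWS' [OPENING] [FORCE]. ROWS is a JSON object of lists of equal length, an entry for each row: "offset": the shift along the tool's x, y, z in mm, a list of three; "delta_rot": the turn, a rotation vector about the tool's x, y, z in rad, a list of three. A call has 1 to 10 rows; each row is the pose to reach, as a shift and turn from the pose commanded when the call began, along the tool's axes at that moment; what a row does not reach only later rows make up. A row lasts 1/12 s, in which the tool goes at most 41.7 mm and 7.16 degrees, less where a joint would pass 70% of its speed; a pose out of reach is approached as far as the arm can. A call with a gripper value outside its range is refused whole. OPENING is the finger opening in mm, from 0 to 85.4, set as the call begins (- or left out, the last holds). The fingers move at their own pace and stop on an object; FORCE is the grip in N (left out, the last holds). Time passes only in rows, so rows that repeat a pose let the fingers close. It gives the time, the measured TCP pose, the force, the opening and the grip force at its end, in the units of the state.
- arm.sense(): the state, without advancing time (a new reading comes with each control period).
- imaging.grab_frame(name): name is "scene" or "side" or "wrist"; returns a dict with "frame" (400x640x3 uint8, red, green, blue), "vertical_fov" (degrees; the focal length in pixels is half the picture's height over the tangent of half this angle, whatever the lens; pixels are square), "cx", "cy" (the principal point, pixels), "R" (3x3) and "t" (3): a world point X has camera coordinates R X + t. Camera axes: x right, y down, z forward; pixel columns grow to the right and rows downward; lengths in mm; the calibration is good to about 2 mm. A picture is of the moment at which its call begins. There is no depth.
- ticket.hand_in(): hands the job in; it is judged then, once.
The state is a dict: "time_s": time; "qpos": joint angles; "qd": joint speeds; "tau": joint torques, N m; "position": TCP position; "tcp_rot": TCP orientation; "wrist_force": force on the tool from outside, world axes, zero at the start; "wrist_torque": the same for the moment, N m; "opening": finger opening in mm; "finger_force": force on a finger pad.
Only numpy, scipy, OpenCV 4.12 (cv2) and the standard library are available. Lean on these libraries where they do the work, as an engineer would, in place of code of your own. Each camera call takes 0.05 s, during which the arm holds its last target. There are 200 camera calls.

## Working session

There is one attempt and no reset: what is moved stays moved. The work goes in short steps, Python scripts to look and compute and a shell command to move; the robot and the scene stay as the last step left them, time stands still between calls to the robot, and variables do not carry over. Pictures are saved under pics/ and viewed, at most 13 in all, crops included, and the job is handed in when it is done.

```bash
mkdir -p pics
python3 - <<'E'
from workcell import arm, imaging
import cv2,numpy as np,pickle
s=arm.sense(); print({k:np.round(v,3).tolist() for k,v in s.items()}, arm.tip_extent)
d={}
for n in("scene","side"):
    f=imaging.grab_frame(n); d[n]=f; cv2.imwrite(f"pics/{n}0.png",f["frame"][:,:,::-1]); print(n,f["vertical_fov"],f["cx"],f["cy"],(-f["R"].T@f["t"]).round())
pickle.dump(d,open("f0.pkl","wb"))
E
```

```text
{'time_s': 0.0, 'qpos': [-73.316, 17.217, 87.182, 0.001, 75.671, -3.816], 'qd': [0.056, 0.071, -0.096, -0.01, -0.02, 0.036], 'tau': [-0.002, -54.349, -36.179, -0.0, 0.004, -0.0], 'position': [192.548, -514.955, 252.695], 'tcp_rot': [[0.937, 0.35, -0.0], [0.35, -0.937, 0.001], [0.0, -0.001, -1.0]], 'wrist_force': [-0.54, -0.923, 0.03], 'wrist_torque': [-0.031, 0.022, -0.006], 'finger_force': 0.0, 'opening': 85.293} 22.0
scene 48.36506267691252 319.80011278098897 197.75553362288915 [1142. -798.  862.]
side 57.6773255340286 316.9794515637336 201.71168104375977 [491. 906. 633.]
```

View pics/scene0.png

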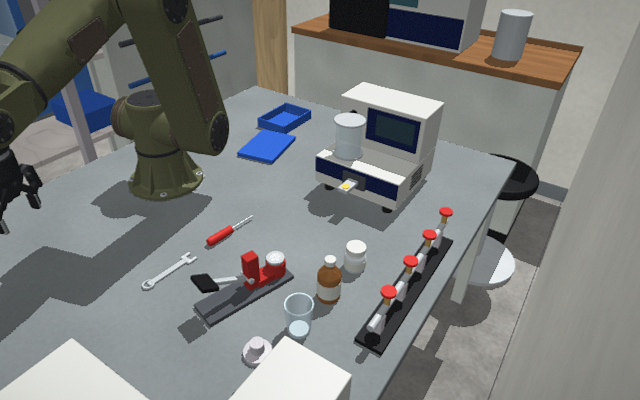

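View pics/side0.png

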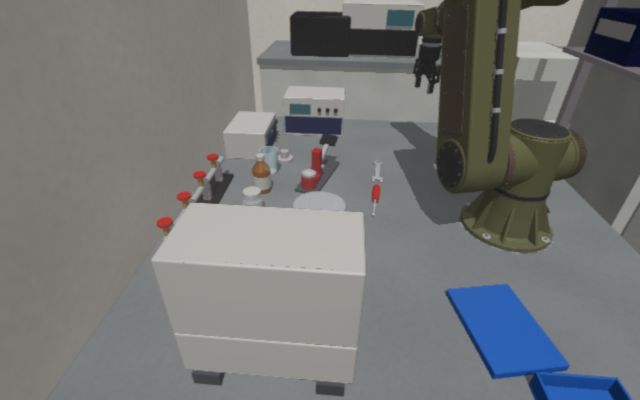

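```bash
cat > h.py <<'E'
import numpy as np,cv2,pickle
def K(f):
    F=200/np.tan(np.radians(f["vertical_fov"]/2)); return np.array([[F,0,f["cx"]],[0,F,f["cy"]],[0,0,1]])
def ray(f,u,v):
    d=f["R"].T@np.linalg.inv(K(f))@[u,v,1]; return -f["R"].T@f["t"],d
def plane(f,u,v,z):
    o,d=ray(f,u,v); return o+d*(z-o[2])/d[2]
def proj(f,X):
    p=K(f)@(f["R"]@np.array(X,float)+f["t"]); return p[:2]/p[2]
def blobs(f,lo,hi,amin=8):
    h=cv2.cvtColor(f["frame"],cv2.COLOR_RGB2HSV); m=cv2.inRange(h,lo,hi)
    n,l,s,c=cv2.connectedComponentsWithStats(m)
    return [(c[i].round(1).tolist(),s[i].tolist()) for i in range(1,n) if s[i,4]>=amin]
E
python3 - <<'E'
from h import *
d=pickle.load(open("f0.pkl","rb"))
print(d["scene"].keys())
f=d["scene"]
print("yel",[(b,plane(f,*b[0],96.5).round(1)) for b in blobs(f,(22,110,120),(35,255,255))])
for n in d: print(n,"red",blobs(d[n],(0,170,60),(6,255,255),30))
a=cv2.resize(f["frame"][215:345,180:380],None,fx=4,fy=4,interpolation=cv2.INTER_CUBIC)
cv2.imwrite("pics/c1.png",a[:,:,::-1])
f=d["side"]
a=cv2.resize(f["frame"][130:220,230:400],None,fx=4,fy=4,interpolation=cv2.INTER_CUBIC)
cv2.imwrite("pics/c2.png",a[:,:,::-1])
E
```

```text
dict_keys(['frame', 'vertical_fov', 'cx', 'cy', 'R', 't'])
yel [(([345.4, 186.1], [342, 184, 8, 5, 29]), array([598.4, 198.6,  96.5]))]
scene red [([445.7, 211.6], [440, 208, 13, 9, 87]), ([219.3, 235.7], [207, 226, 26, 20, 204]), ([429.4, 234.5], [423, 230, 13, 10, 103]), ([259.7, 270.7], [242, 251, 43, 39, 844]), ([410.5, 260.9], [404, 256, 14, 11, 130]), ([388.4, 291.6], [381, 286, 15, 13, 158])]
side red [([211.9, 156.8], [208, 155, 9, 5, 38]), ([199.0, 174.3], [194, 172, 11, 6, 51]), ([375.7, 191.5], [373, 185, 6, 14, 63]), ([183.2, 195.6], [178, 193, 12, 7, 62]), ([164.0, 221.6], [158, 218, 13, 9, 83])]
```

View pics/c1.png

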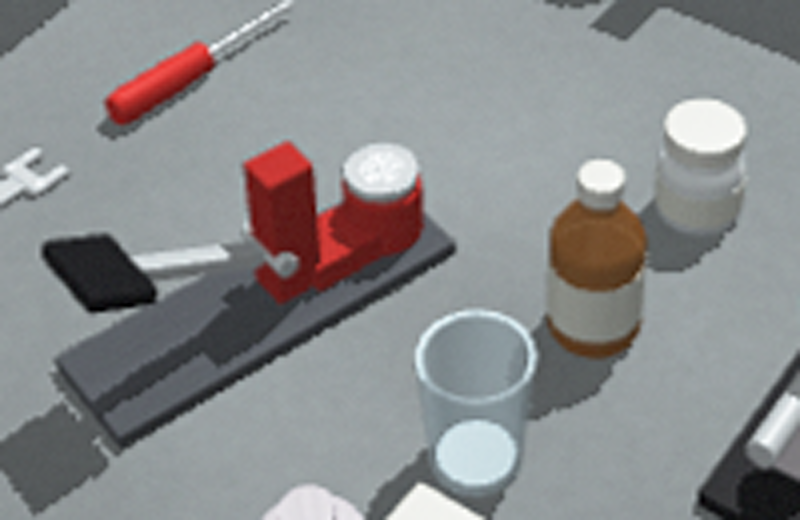

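View pics/c2.png

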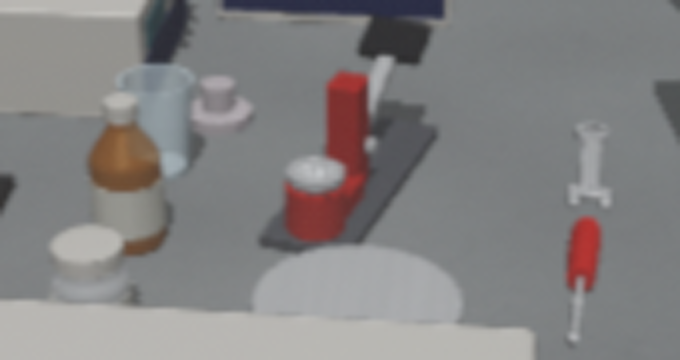

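Run:
```python
from h import *
d=pickle.load(open("f0.pkl","rb"))
f=d["scene"]; P=lambda x,y,z:plane(f,(x+.5)/4-.5+180,(y+.5)/4-.5+215,z).round(1)
print("sad",P(381,170,66),"post",P(280,163,115),[P(*p,115) for p in((246,164),(291,143),(313,158),(270,184))])
print("base",P(57,360,12),P(118,437,12),P(455,240,12),P(428,212,12))
print("beaker",P(476,350,90),"jar",P(704,127,75),"bottle",P(600,178,130),"pad",P(97,270,107))
print("wrench",P(20,180,3),"sd",P(160,85,10))
f=d["side"]; P=lambda x,y,z:plane(f,(x+.5)/4-.5+230,(y+.5)/4-.5+130,z).round(1)
print("side sad",P(315,174,66),"post",P(349,81,115))
f=d["scene"]
a=cv2.resize(f["frame"][75:220,305:455],None,fx=4,fy=4,interpolation=cv2.INTER_CUBIC)
cv2.imwrite("pics/c3.png",a[:,:,::-1])
```

```text
sad [ 595.1 -148.    66. ] post [ 574.8 -218.   115. ] [array([ 558.5, -230.4,  115. ]), array([ 568.6, -200.6,  115. ]), array([ 588.3, -203.2,  115. ]), array([ 581.9, -235.3,  115. ])]
base [ 499.9 -347.9   12. ] [ 571.6 -368.6   12. ] [ 639.2 -128.7   12. ] [ 609.  -118.1   12. ]
beaker [ 745.2 -252.1   90. ] jar [750.4  -1.8  75. ] bottle [ 749.4 -131.9  130. ] pad [ 541.5 -338.8  107. ]
wrench [ 355.  -245.4    3. ] sd [ 369.7 -123.3   10. ]
side sad [ 593.5 -139.8   66. ] post [ 572.2 -216.4  115. ]
```

View pics/c3.png

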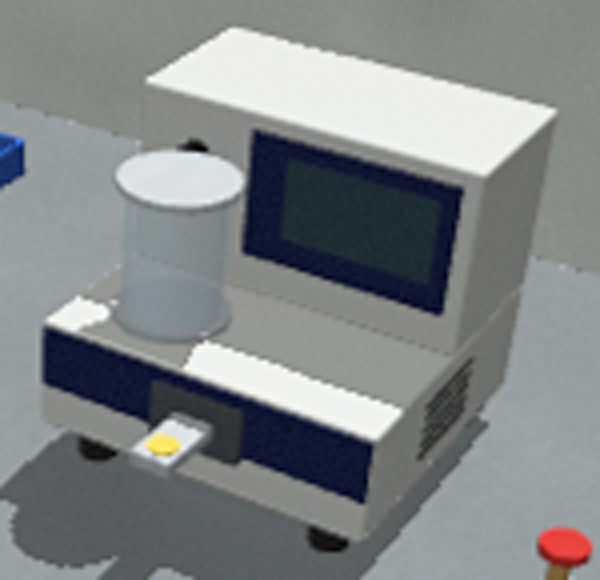

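Run:
```python
from h import *
d=pickle.load(open("f0.pkl","rb"))
f=d["scene"]; P=lambda x,y,z:plane(f,(x+.5)/4-.5+305,(y+.5)/4-.5+75,z)
for z,a,b in((130,(43,323),(372,440)),(30,(43,420),(365,540)),(290,(147,82),(482,178)),(290,(235,28),(556,110))):
    A,B=P(*a,z),P(*b,z); e=B-A; print(z,A.round(1),B.round(1),np.linalg.norm(e).round(1),np.degrees(np.arctan2(e[1],e[0])).round(2),((A+B)/2).round(1))
A,B=P(482,178,290),P(556,110,290);e=B-A;print("side",np.degrees(np.arctan2(e[1],e[0])))
print("yel",P(164,446,96.5))
```

```text
130 [451.2 251.5 130. ] [744.8 251.3 130. ] 293.6 -0.04 [598.  251.4 130. ]
30 [447.7 259.7  30. ] [746.5 263.9  30. ] 298.9 0.81 [597.1 261.8  30. ]
290 [454.7 393.3 290. ] [747.9 387.4 290. ] 293.3 -1.16 [601.3 390.3 290. ]
290 [454.9 541.  290. ] [747.7 539.8 290. ] 292.8 -0.22 [601.3 540.4 290. ]
side 90.08831406677871
yel [599.04349709 198.83933442  96.5       ]
```

```bash
cat >> h.py <<'E'
from scipy.spatial.transform import Rotation as Ro
def go(x,y,z,yawy):
    """offset & rotvec (tool axes) to TCP x,y,z, tool down, tool y-axis at yaw yawy deg"""
    from workcell import arm
    s=arm.sense(); R=np.array(s["tcp_rot"]); a=np.radians(yawy)
    Y=np.array([np.cos(a),np.sin(a),0]); Z=np.array([0,0,-1.]); T=np.c_[np.cross(Y,Z),Y,Z]
    print("off",(R.T@(np.array([x,y,z])-s["position"])).round(1),"rot",Ro.from_matrix(R.T@T).as_rotvec().round(4))
    print({k:np.round(s[k],2).tolist() for k in("time_s","qpos","position","wrist_force","opening","finger_force")})
E
python3 -c "
from h import *
go(574,-217,240,-16)"
```

```text
off [ 461.6 -145.5   13. ] rot [-9.000e-04 -6.000e-04 -9.338e-01]
{'time_s': 0.1, 'qpos': [-73.32, 17.21, 87.18, 0.0, 75.67, -3.81], 'position': [192.57, -514.98, 252.76], 'wrist_force': [-0.45, 0.66, 0.23], 'opening': 85.56, 'finger_force': 0.0}
```

```bash
python3 -m creep '{"offset":[[8,-2.5,0],[24,-7.5,1],[48,-15,2],[76,-24,3],[106,-33.5,4],[136,-43,5],[166,-52.5,5],[196,-62,6],[226,-71.5,6],[256,-81,6.5]],"delta_rot":[[0,0,0],[0,0,0],[0,0,0],[0,0,0],[0,0,0],[0,0,0],[0,0,0],[0,0,0],[0,0,0],[0,0,0]]}' 85
python3 -m creep '{"offset":[[30,-9.5,1],[60,-19,2],[90,-28.5,3],[120,-38,4],[148,-46.5,5],[170,-53.5,6],[186,-58.5,6],[198,-62.5,6],[204,-64.3,6.5],[205.6,-64.5,6.5]],"delta_rot":[[0,0,-0.05],[0,0,-0.15],[0,0,-0.25],[0,0,-0.36],[0,0,-0.47],[0,0,-0.58],[0,0,-0.69],[0,0,-0.8],[0,0,-0.89],[0,0,-0.9338]]}'
python3 - <<'E'
from h import *
from workcell import imaging
go(574,-217,95,-16)
f=imaging.grab_frame("wrist"); pickle.dump(f,open("w1.pkl","wb")); cv2.imwrite("pics/w1.png",f["frame"][:,:,::-1])
print((-f["R"].T@f["t"]).round(),[proj(f,p).round() for p in((574,-217,115),(594.7,-145,66))])
E
```

```text
time_s: 0.93
position: [405.3, -347.9, 246.8]
tcp_rot: [[0.937, 0.35, -0.0], [0.35, -0.937, 0.0], [0.0, -0.0, -1.0]]
wrist_force: [0.2, -1.0, -0.4]
opening: 84.8
finger_force: 0.0
time_s: 1.77
position: [574.8, -215.5, 239.7]
tcp_rot: [[0.269, 0.963, -0.001], [0.963, -0.269, 0.001], [0.0, -0.001, -1.0]]
wrist_force: [-0.2, 0.2, -0.1]
opening: 85.0
finger_force: 0.0
off [ -1.7  -0.2 144.7] rot [-0.0008 -0.0003  0.0068]
{'time_s': 1.77, 'qpos': [-23.98, 26.0, 76.92, 0.01, 77.13, -8.37], 'position': [574.79, -215.53, 239.73], 'wrist_force': [-0.19, 0.16, -0.06], 'opening': 84.97, 'finger_force': 0.0}
[ 595. -144.  361.] [array([322., 208.]), array([323., 102.])]
```

View pics/w1.png

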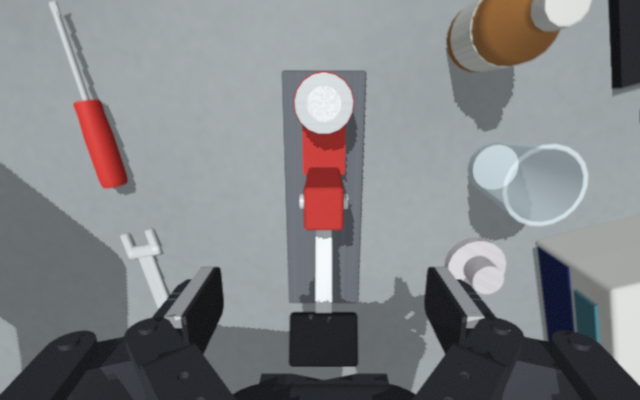

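```bash
python3 -m creep '{"offset":[[-0.5,0,8],[-1,0,24],[-1.7,0,46],[-1.7,0,68],[-1.7,0,90],[-1.7,0,110],[-1.7,0,126],[-1.7,0,138],[-1.7,0,144],[-1.7,0,145]],"delta_rot":[[0,0,0],[0,0,0],[0,0,0],[0,0,0],[0,0,0],[0,0,0],[0,0,0],[0,0,0],[0,0,0],[0,0,0]]}'
python3 -m creep '{"offset":[[0,0,0],[0,0,0],[0,0,0],[0,0,0],[0,0,0],[0,0,0],[0,0,0],[0,0,0],[0,0,0],[0,0,0]],"delta_rot":[[0,0,0],[0,0,0],[0,0,0],[0,0,0],[0,0,0],[0,0,0],[0,0,0],[0,0,0],[0,0,0],[0,0,0]]}' 15 60
python3 -c "
from h import *
go(574,-217,101,-16)"
```

```text
time_s: 2.65
position: [573.1, -218.7, 94.1]
tcp_rot: [[0.277, 0.961, -0.002], [0.961, -0.277, 0.001], [0.0, -0.002, -1.0]]
wrist_force: [-0.4, 0.4, -0.3]
opening: 85.3
finger_force: 0.0
time_s: 3.48
position: [573.6, -218.9, 96.0]
tcp_rot: [[0.276, 0.961, 0.0], [0.961, -0.276, -0.0], [-0.0, 0.001, -1.0]]
wrist_force: [-3.8, 1.4, 5.5]
opening: 29.5
finger_force: 59.9
off [ 1.9 -0.2 -5. ] rot [0.0005 0.0001 0.0001]
{'time_s': 3.48, 'qpos': [-24.3, 34.55, 84.31, -0.0, 61.11, -8.31], 'position': [573.63, -218.89, 96.0], 'wrist_force': [-3.78, 1.39, 5.45], 'opening': 29.46, 'finger_force': 59.92}
```

```bash
python3 -m creep '{"offset":[[0,0,-3],[0,0,-8],[0,0,-14],[6,-1,-20],[18,-3,-25],[36,-7,-25],[58,-11,-25],[80,-15.5,-25],[102,-20,-25],[124,-24,-25]],"delta_rot":[[0,0,0],[0,0,0],[0,0,0],[0,0,0],[0,0,0],[0,0,0],[0,0,0],[0,0,0],[0,0,0],[0,0,0]]}'
python3 -m creep '{"offset":[[22,-4,0],[44,-8.5,0],[66,-13,0],[86,-16.5,0],[104,-20,0],[120,-23,0],[134,-26,0],[144,-28,0],[149,-29,0],[151,-29,0]],"delta_rot":[[0,0,-0.01],[0,0,-0.04],[0,0,-0.08],[0,0,-0.12],[0,0,-0.16],[0,0,-0.2],[0,0,-0.24],[0,0,-0.265],[0,0,-0.279],[0,0,-0.279]]}'
python3 - <<'E'
from h import *
go(598.5,60,101,0)
from workcell import imaging
for n in("scene","wrist"):
    f=imaging.grab_frame(n); pickle.dump(f,open(n+"2.pkl","wb"));print(n,blobs(f,(22,110,120),(35,255,255)))
    cv2.imwrite(f"pics/{n}2.png",f["frame"][:,:,::-1])
    print([proj(f,p).round(1) for p in((598.5,198.7,96.5),)])
E
```

```text
time_s: 4.32
position: [584.5, -90.8, 120.7]
tcp_rot: [[0.275, 0.961, 0.0], [0.961, -0.275, 0.0], [0.0, 0.0, -1.0]]
wrist_force: [-0.5, 0.3, -7.9]
opening: 29.2
finger_force: 60.0
time_s: 5.15
position: [598.3, 61.0, 120.3]
tcp_rot: [[-0.001, 1.0, -0.0], [1.0, 0.001, 0.0], [0.0, -0.0, -1.0]]
wrist_force: [1.3, 0.5, -8.9]
opening: 29.0
finger_force: 60.1
off [-1.   0.2 19.3] rot [-0.     -0.      0.0012]
{'time_s': 5.15, 'qpos': [2.33, 31.34, 85.77, 0.0, 62.89, 2.26], 'position': [598.32, 60.95, 120.35], 'wrist_force': [1.31, 0.48, -8.87], 'opening': 29.05, 'finger_force': 60.08}
scene [([346.0, 186.1], [344, 184, 6, 5, 24])]
[array([345.4, 186.1])]
wrist []
[array([322.4, -94.3])]
```

View pics/wrist2.png

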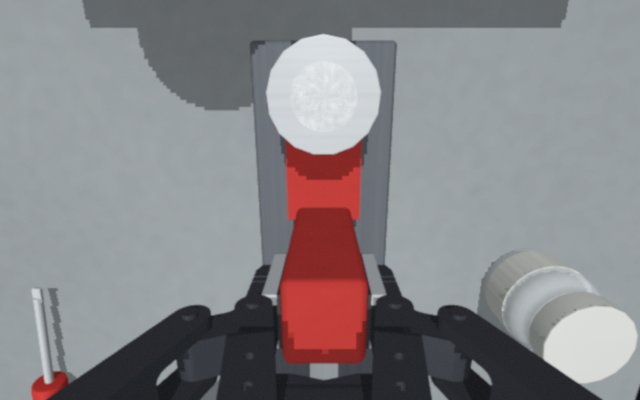

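```bash
python3 - <<'E'
from h import *
f=pickle.load(open("wrist2.pkl","rb"))
print((-f["R"].T@f["t"]).round(1), plane(f,324,95,90.3).round(1))
f=pickle.load(open("scene2.pkl","rb"));print(plane(f,346,186.1,96.5).round(1))
E
python3 -m creep '{"offset":[[0,0,2],[0,0,6],[-0.5,0,10],[-1,0,14],[-1,0,17],[-1,0,19],[-1,0,20],[-1,0,20],[-1,0,20]],"delta_rot":[[0,0,0],[0,0,0],[0,0,0],[0,0,0],[0,0,0],[0,0,0],[0,0,0],[0,0,0],[0,0,0]]}'
python3 -c "
from h import *
go(598.5,124,100.5,0)"
```

```text
[599.  134.5 241.1] [599.1 136.7  90.3]
[599.9 199.6  96.5]
time_s: 6.0
position: [598.5, 59.1, 100.4]
tcp_rot: [[0.0, 1.0, 0.0], [1.0, -0.0, 0.0], [0.0, 0.0, -1.0]]
wrist_force: [0.1, 0.3, -7.1]
opening: 29.4
finger_force: 60.1
off [64.9  0.  -0.1] rot [ 0.0002 -0.     -0.0001]
{'time_s': 6.0, 'qpos': [2.15, 32.82, 86.46, 0.0, 60.71, 2.16], 'position': [598.47, 59.14, 100.4], 'wrist_force': [0.1, 0.27, -7.09], 'opening': 29.36, 'finger_force': 60.14}
```

```bash
python3 -m creep '{"offset":[[3,0,0],[9,0,0],[17,0,0],[26,0,0],[35,0,0],[44,0,0],[52,0,0],[58,0,0],[61,0,0],[62,0,0]],"delta_rot":[[0,0,0],[0,0,0],[0,0,0],[0,0,0],[0,0,0],[0,0,0],[0,0,0],[0,0,0],[0,0,0],[0,0,0]]}'
python3 - <<'E'
from h import *
go(598.5,124,100.5,0)
from workcell import imaging
f=imaging.grab_frame("wrist"); pickle.dump(f,open("w3.pkl","wb"));cv2.imwrite("pics/w3.png",f["frame"][:,:,::-1])
for b in blobs(f,(22,110,120),(35,255,255)): print(b,plane(f,*b[0],96.5).round(1))
print((-f["R"].T@f["t"]).round(1))
E
```

```text
time_s: 6.83
position: [598.3, 121.7, 100.2]
tcp_rot: [[-0.0, 1.0, -0.0], [1.0, 0.0, 0.0], [0.0, -0.0, -1.0]]
wrist_force: [0.3, 0.3, -7.7]
opening: 29.7
finger_force: 60.1
off [ 2.3  0.2 -0.3] rot [-0.0001 -0.      0.0004]
{'time_s': 6.83, 'qpos': [8.06, 33.87, 84.78, 0.0, 61.36, 8.04], 'position': [598.35, 121.74, 100.23], 'wrist_force': [0.25, 0.31, -7.67], 'opening': 29.7, 'finger_force': 60.11}
([321.2, 84.3], [284, 45, 75, 80, 4682]) [598.  200.9  96.5]
[598.9 195.7 221. ]
```

View pics/w3.png

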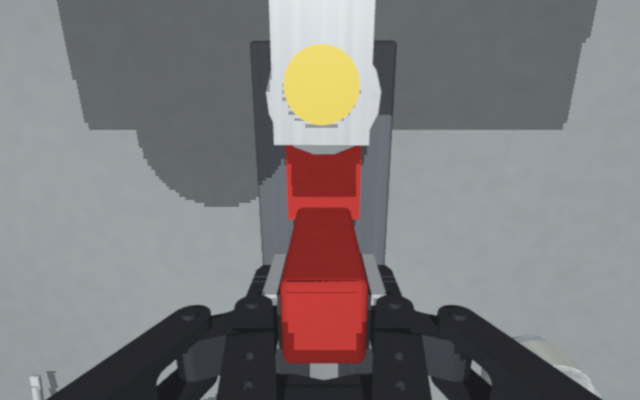

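```bash
python3 -m creep '{"offset":[[1,-0.3,0],[2.2,-0.7,0],[3.2,-1,0],[3.4,-1,0],[3.4,-1,1],[3.4,-1,2],[3.4,-1,3],[3.4,-1,4],[3.4,-1,4.5],[3.4,-1,4.5]],"delta_rot":[[0,0,0],[0,0,0],[0,0,0],[0,0,0],[0,0,0],[0,0,0],[0,0,0],[0,0,0],[0,0,0],[0,0,0]]}'
python3 - <<'E'
from h import *
from workcell import imaging
f=imaging.grab_frame("wrist"); pickle.dump(f,open("w4.pkl","wb"))
for b in blobs(f,(22,110,120),(35,255,255)): print(b,plane(f,*b[0],96.5).round(1))
E
```

```text
time_s: 7.72
position: [597.4, 124.5, 96.1]
tcp_rot: [[0.0, 1.0, 0.0], [1.0, -0.0, -0.0], [-0.0, 0.0, -1.0]]
wrist_force: [-2.1, -0.6, -3.0]
opening: 29.5
finger_force: 60.6
([323.8, 92.5], [285, 52, 78, 82, 4932]) [598.  200.9  96.5]
```

```bash
python3 -m creep '{"offset":[[0,0,0.5],[0,0,0.5],[0,0,0.5],[0,0,0.5],[0,0,0.5],[0,0,0.5],[0,0,0.5],[0,0,0.5],[0,0,0.5],[0,0,0.5]],"delta_rot":[[0,0,0],[0,0,0],[0,0,0],[0,0,0],[0,0,0],[0,0,0],[0,0,0],[0,0,0],[0,0,0],[0,0,0]]}' 85
python3 -m creep '{"offset":[[0,0,-2],[0,0,-8],[0,0,-18],[0,0,-30],[0,0,-44],[0,0,-58],[0,0,-70],[0,0,-78],[0,0,-80],[0,0,-80]],"delta_rot":[[0,0,0],[0,0,0],[0,0,0],[0,0,0],[0,0,0],[0,0,0],[0,0,0],[0,0,0],[0,0,0],[0,0,0]]}'
python3 - <<'E'
from h import *
go(597.5,5,145,0)
from workcell import imaging
f=imaging.grab_frame("wrist"); pickle.dump(f,open("w5.pkl","wb"));cv2.imwrite("pics/w5.png",f["frame"][:,:,::-1])
for b in blobs(f,(22,110,120),(35,255,255)): print(b,plane(f,*b[0],96.5).round(1))
print([proj(f,p).round(1) for p in((598,200.5,66),(597.4,124.5,115),(597.4,5,107))])
E
```

```text
time_s: 8.6
position: [597.4, 124.5, 95.3]
tcp_rot: [[0.0, 1.0, -0.0], [1.0, -0.0, 0.0], [0.0, -0.0, -1.0]]
wrist_force: [0.6, 0.2, 0.6]
opening: 84.7
finger_force: 0.0
time_s: 9.43
position: [597.5, 124.5, 176.0]
tcp_rot: [[0.0, 1.0, 0.001], [1.0, -0.0, 0.0], [0.0, 0.001, -1.0]]
wrist_force: [0.2, 0.5, -0.5]
opening: 84.7
finger_force: 0.0
off [-119.5   -0.    30.9] rot [ 0.001  -0.0002 -0.0002]
{'time_s': 9.43, 'qpos': [8.33, 28.73, 81.68, 0.0, 69.53, 8.35], 'position': [597.54, 124.53, 175.97], 'wrist_force': [0.16, 0.46, -0.45], 'opening': 84.67, 'finger_force': 0.0}
([323.2, 96.4], [301, 73, 45, 48, 1693]) [597.9 200.7  96.5]
[array([323.4,  97.2]), array([322.3, 238. ]), array([322.4, 395.8])]
```

View pics/w5.png

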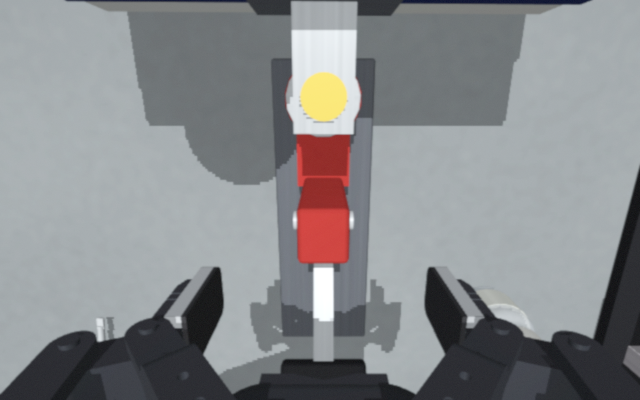

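```bash
python3 -m creep '{"offset":[[-4,0,0],[-14,0,0],[-30,0,0],[-48,0,0],[-66,0,0],[-84,0,0],[-100,0,0],[-112,0,0],[-119,0,0],[-119.5,0,0]],"delta_rot":[[0,0,0],[0,0,0],[0,0,0],[0,0,0],[0,0,0],[0,0,0],[0,0,0],[0,0,0],[0,0,0],[0,0,0]]}' 0 30
python3 -m creep '{"offset":[[0,0,3],[0,0,10],[0,0,18],[0,0,26],[0,0,33],[0,0,38],[0,0,41],[0,0,43],[0,0,43],[0,0,43]],"delta_rot":[[0,0,0],[0,0,0],[0,0,0],[0,0,0],[0,0,0],[0,0,0],[0,0,0],[0,0,0],[0,0,0],[0,0,0]]}'
python3 - <<'E'
from h import *
go(597.5,5,132,0)
for t in np.linspace(0,.5,9):
    a=.45-t; print(np.round([t,124.5-20-115*np.cos(a)+8*np.sin(a),50+115*np.sin(a)+8*np.cos(a)+22],2))
from workcell import imaging
for n in("scene","side"):
    f=imaging.grab_frame(n); pickle.dump(f,open(n+"6.pkl","wb"))
f=pickle.load(open("scene6.pkl","rb")); cv2.imwrite("pics/s6.png",cv2.resize(f["frame"][100:300,240:440],None,fx=3,fy=3)[:,:,::-1])
print(blobs(f,(22,110,120),(35,255,255)))
E
```

```text
time_s: 10.32
position: [597.3, 3.6, 175.0]
tcp_rot: [[0.002, 1.0, -0.0], [1.0, -0.002, -0.0], [-0.0, -0.0, -1.0]]
wrist_force: [0.1, -0.4, 0.2]
opening: -0.4
finger_force: 0.0
time_s: 11.15
position: [597.4, 5.1, 132.5]
tcp_rot: [[0.0, 1.0, 0.0], [1.0, -0.0, 0.0], [0.0, 0.0, -1.0]]
wrist_force: [-1.2, 1.6, 1.6]
opening: 0.1
finger_force: 0.9
off [-0.1  0.1  0.5] rot [ 0.0002 -0.0003 -0.0003]
{'time_s': 11.15, 'qpos': [-3.03, 30.01, 86.03, 0.02, 63.95, -3.02], 'position': [597.45, 5.15, 132.53], 'wrist_force': [-1.21, 1.6, 1.65], 'opening': 0.08, 'finger_force': 0.91}
[  0.     4.43 129.22]
[6.0000e-02 1.0500e+00 1.2286e+02]
[  0.12  -1.93 116.3 ]
[  0.19  -4.48 109.57]
[  0.25  -6.62 102.69]
[ 0.31 -8.32 95.69]
[ 0.38 -9.58 88.59]
[  0.44 -10.39  81.44]
[  0.5  -10.76  74.24]
[([345.4, 186.1], [342, 184, 8, 5, 29])]
```

View pics/s6.png

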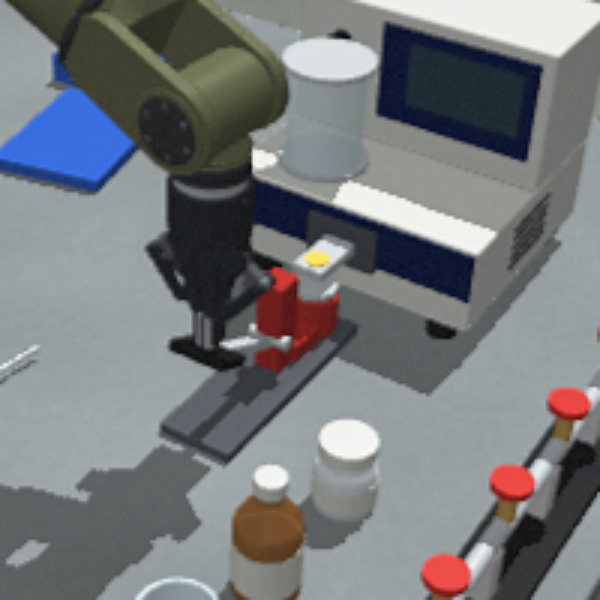

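```bash
python3 -m creep '{"offset":[[-0.5,0,2],[-2,0,5],[-3.5,0,9],[-5,0,13],[-6.5,0,17],[-8,0,20.5],[-9.2,0,24],[-10.2,0,27.5],[-11.3,0,31],[-12,0,34]],"delta_rot":[[0,0,0],[0,0,0],[0,0,0],[0,0,0],[0,0,0],[0,0,0],[0,0,0],[0,0,0],[0,0,0],[0,0,0]]}'
python3 -m creep '{"offset":[[-0.8,0,3],[-1.6,0,6],[-2.2,0,9],[-2.8,0,12],[-3.2,0,15],[-3.6,0,18],[-3.8,0,20],[-4,0,21.5],[-4,0,22.5],[-4,0,22.5]],"delta_rot":[[0,0,0],[0,0,0],[0,0,0],[0,0,0],[0,0,0],[0,0,0],[0,0,0],[0,0,0],[0,0,0],[0,0,0]]}'
python3 -c "
from h import *
go(597.5,-10.8,74.2,0)
from workcell import imaging
f=imaging.grab_frame('scene'); print(blobs(f,(22,110,120),(35,255,255)),[proj(f,(598,199+2*k,96.5+27.6*k)).round(1) for k in (0,1)])"
```

```text
time_s: 12.08
position: [597.7, -7.0, 98.6]
tcp_rot: [[0.0, 1.0, 0.001], [1.0, -0.0, 0.0], [0.0, 0.001, -1.0]]
wrist_force: [-2.5, 1.9, 10.3]
opening: -0.1
finger_force: 5.8
time_s: 12.92
position: [597.7, -10.1, 76.2]
tcp_rot: [[0.0, 1.0, 0.001], [1.0, -0.0, 0.001], [0.001, 0.001, -1.0]]
wrist_force: [-2.3, 7.3, 12.6]
opening: -0.2
finger_force: 5.9
off [-0.7 -0.2  2. ] rot [ 0.0011 -0.0014 -0.0001]
{'time_s': 12.92, 'qpos': [-4.51, 34.32, 87.8, 0.1, 57.83, -4.56], 'position': [597.71, -10.13, 76.21], 'wrist_force': [-2.28, 7.26, 12.55], 'opening': -0.18, 'finger_force': 5.86}
[([346.9, 177.6], [344, 176, 7, 4, 25])] [array([345.4, 186. ]), array([346.2, 178.2])]
```

```bash
python3 -m creep '{"offset":[[0.3,0,0.8],[0.6,0,1.6],[0.6,0,2.4],[0.6,0,3.2],[0.6,0,3.2],[0.6,0,3.2]],"delta_rot":[[0,0,0],[0,0,0],[0,0,0],[0,0,0],[0,0,0],[0,0,0]]}'
python3 -c "
from h import *
go(597.5,-10.8,74.2,0)
from workcell import imaging
f=imaging.grab_frame('scene'); print(blobs(f,(22,110,120),(35,255,255)))"
```

```text
time_s: 13.47
position: [597.9, -10.1, 73.9]
tcp_rot: [[0.0, 1.0, 0.002], [1.0, -0.0, 0.001], [0.001, 0.002, -1.0]]
wrist_force: [-6.5, 3.5, 20.2]
opening: 0.0
finger_force: 9.8
off [-0.7 -0.4 -0.3] rot [ 0.0016 -0.0006 -0.0002]
{'time_s': 13.47, 'qpos': [-4.49, 34.51, 87.85, 0.05, 57.56, -4.51], 'position': [597.85, -10.07, 73.93], 'wrist_force': [-6.54, 3.51, 20.16], 'opening': 0.0, 'finger_force': 9.84}
[([347.0, 177.4], [344, 176, 7, 4, 24])]
```

```bash
python3 -m creep '{"offset":[[0,0,0.7],[0,0,1.5],[0,0,1.5],[0,0,1.5],[0,0,1.5],[0,0,1.5]],"delta_rot":[[0,0,0],[0,0,0],[0,0,0],[0,0,0],[0,0,0],[0,0,0]]}'
```

```text
time_s: 14.02
position: [598.0, -10.1, 73.3]
tcp_rot: [[0.0, 1.0, 0.002], [1.0, -0.0, 0.001], [0.001, 0.002, -1.0]]
wrist_force: [-11.1, 3.4, 29.3]
opening: 0.0
finger_force: 14.6
```

```bash
python3 -m creep '{"offset":[[0,0,-3],[0,0,-6],[0.2,0,-10],[0.6,0,-14],[1.2,0,-18],[2,0,-22],[3,0,-26],[4,0,-30],[5.2,0,-34],[6.5,0,-38]],"delta_rot":[[0,0,0],[0,0,0],[0,0,0],[0,0,0],[0,0,0],[0,0,0],[0,0,0],[0,0,0],[0,0,0],[0,0,0]]}'
python3 -m creep '{"offset":[[1.5,0,-4],[3,0,-8],[4.5,0,-12],[6,0,-16],[7.5,0,-20],[8.5,0,-24],[8.5,0,-29],[8.5,0,-34],[8.5,0,-36],[8.5,0,-36]],"delta_rot":[[0,0,0],[0,0,0],[0,0,0],[0,0,0],[0,0,0],[0,0,0],[0,0,0],[0,0,0],[0,0,0],[0,0,0]]}'
python3 -m creep '{"offset":[[0,0,0],[0,0,0],[0,0,0],[0,0,0],[0,0,0],[0,0,0]],"delta_rot":[[0,0,0],[0,0,0],[0,0,0],[0,0,0],[0,0,0],[0,0,0]]}'
python3 - <<'E'
from h import *
go(597.5,5,132,0)
from workcell import imaging
f=imaging.grab_frame("scene"); g=pickle.load(open("scene6.pkl","rb"))
print(blobs(f,(22,110,120),(35,255,255)))
for q in(g,f): print([b for b in blobs(q,(0,170,60),(6,255,255),200)])
cv2.imwrite("pics/s7.png",cv2.resize(f["frame"][100:300,240:440],None,fx=3,fy=3)[:,:,::-1])
E
```

```text
time_s: 14.85
position: [597.7, -4.0, 109.5]
tcp_rot: [[0.0, 1.0, 0.001], [1.0, -0.0, -0.0], [-0.0, 0.001, -1.0]]
wrist_force: [-1.2, -0.8, 7.7]
opening: -0.0
finger_force: 3.8
time_s: 15.68
position: [597.5, 4.5, 145.7]
tcp_rot: [[0.0, 1.0, 0.001], [1.0, -0.0, -0.0], [-0.0, 0.001, -1.0]]
wrist_force: [0.3, 1.1, -0.6]
opening: 0.4
finger_force: 0.0
time_s: 16.18
position: [597.4, 4.6, 145.0]
tcp_rot: [[0.0, 1.0, -0.0], [1.0, -0.0, 0.0], [0.0, -0.0, -1.0]]
wrist_force: [0.3, -0.3, -1.4]
opening: -0.1
finger_force: 0.0
off [ 0.4  0.1 13. ] rot [-0.0001 -0.     -0.0002]
{'time_s': 16.18, 'qpos': [-3.07, 29.15, 85.5, 0.0, 65.35, -3.06], 'position': [597.36, 4.59, 144.99], 'wrist_force': [0.32, -0.27, -1.37], 'opening': -0.07, 'finger_force': 0.0}
[([345.4, 186.1], [342, 184, 8, 5, 29])]
[([336.9, 206.1], [326, 189, 27, 35, 481]), ([219.3, 235.7], [207, 226, 26, 20, 207])]
[([336.5, 205.7], [326, 189, 27, 35, 492]), ([219.3, 235.7], [207, 226, 26, 20, 207])]
```

View pics/s7.png

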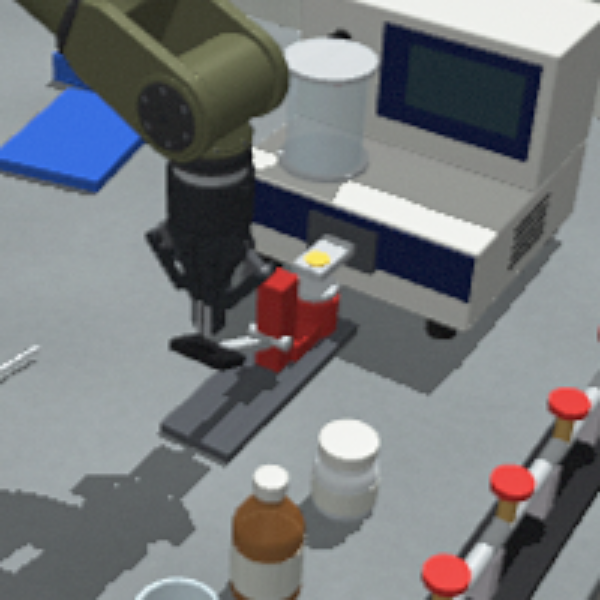

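```bash
python3 -m creep '{"offset":[[0,0,5],[0,0,11],[-0.5,0,14],[-2,0,18],[-3.5,0,22],[-5,0,26],[-6.5,0,30],[-8,0,33.5],[-9.2,0,37],[-10.2,0,40]],"delta_rot":[[0,0,0],[0,0,0],[0,0,0],[0,0,0],[0,0,0],[0,0,0],[0,0,0],[0,0,0],[0,0,0],[0,0,0]]}'
python3 -m creep '{"offset":[[-1,0,4],[-1.8,0,8],[-2.6,0,12],[-3.3,0,16],[-3.9,0,20],[-4.4,0,24],[-4.8,0,27.5],[-5,0,30],[-5,0,32],[-4.8,0,33.5]],"delta_rot":[[0,0,0],[0,0,0],[0,0,0],[0,0,0],[0,0,0],[0,0,0],[0,0,0],[0,0,0],[0,0,0],[0,0,0]]}'
python3 -m creep '{"offset":[[0,0,0],[0,0,0],[0,0,0],[0,0,0],[0,0,0],[0,0,0],[0,0,0],[0,0,0]],"delta_rot":[[0,0,0],[0,0,0],[0,0,0],[0,0,0],[0,0,0],[0,0,0],[0,0,0],[0,0,0]]}'
python3 - <<'E'
from h import *
from workcell import imaging
f=imaging.grab_frame("scene")
print(blobs(f,(22,110,120),(35,255,255)),blobs(f,(0,170,60),(6,255,255),200))
E
```

```text
time_s: 17.07
position: [597.5, -5.5, 105.4]
tcp_rot: [[0.0, 1.0, 0.001], [1.0, -0.0, 0.001], [0.001, 0.001, -1.0]]
wrist_force: [-3.2, 4.0, 10.2]
opening: 0.2
finger_force: 5.6
time_s: 17.9
position: [597.8, -10.2, 73.1]
tcp_rot: [[0.0, 1.0, 0.001], [1.0, -0.0, 0.0], [0.0, 0.001, -1.0]]
wrist_force: [-12.4, 1.6, 32.0]
opening: 0.2
finger_force: 16.3
time_s: 18.57
position: [597.7, -10.2, 73.5]
tcp_rot: [[0.0, 1.0, 0.001], [1.0, -0.0, 0.0], [0.0, 0.001, -1.0]]
wrist_force: [-10.6, 1.9, 26.0]
opening: 0.4
finger_force: 12.8
[([347.0, 177.2], [344, 176, 7, 4, 22])] [([337.7, 204.2], [326, 189, 27, 35, 576]), ([219.3, 235.6], [207, 226, 26, 20, 209])]
```

Handle at its stop, cabinet raised, jack unmoved.

```bash
python3 -c "
from workcell import ticket
print(ticket.hand_in())"
```

```text
the job is handed in; nothing more can be done
None
```

The job is handed in: the jack's saddle is within about 1 mm of centre under the lift point by camera measurement, and the handle was pumped once, let fully up, then pressed to its stop again and held there with the cabinet front raised about 28 mm.

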